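# Size a spacer ring on the taper mandrel and sort it by colour band

## Task

Gauge the spacer ring that lies on the cork pad: slide it level down the taper mandrel until it stops and press it home gently, with a steady push of about 10 N (never more than 25 N), and see which colour band its top face comes to. Then pull it off and put it over the post of the stand of that colour, level on its shoulder; leave the two rings on the rubber mat and everything else where they are.

Things in the scene. Friction and masses are not known exactly. Their poses are not given: they have to be found in the camera images.
- mandrel: Fixed upright taper mandrel (bore gauge): round dark foot 80 mm in diameter, 10 mm tall; on it a polished cone, 35 mm in diameter at the foot, that narrows by 4 mm of diameter per 9 mm of height to 11.7 mm at 62.5 mm above the worktop, then a rounded steel nose. Origin: on its axis at worktop height, z up. Slick (friction about 0.25), rigid, bolted down.
- mandrel_tip (a point): Tip of the mandrel's nose, on its axis, 68 mm above the worktop. A ring slid down level and centred stops where its bore fits the cone; held off-centre or tilted it catches on one side, is pushed sideways and stops too high. Pressed home it wedges lightly and comes off with a straight pull smaller than the push.
- mandrel_scale (a point): Point on the mandrel's axis at the middle of its yellow band, 49 mm above the worktop. Three painted bands, each 9 mm tall, lie round the cone: blue from 35.5 to 44.5 mm above the worktop, yellow from 44.5 to 53.5, red from 53.5 to 62.5. A ring pressed home has its top face within about 2 mm of the middle of the band of its size.
- cork_pad: Fixed round cork pad, 72 mm in diameter, 3 mm thick, on which the ring to gauge lies at the start, within about 6 mm of its centre. Origin: centre of its underside (worktop height).
- rubber_mat: Fixed black rubber mat, 120 by 170 mm, 3 mm thick, to the left beyond the sieve shaker, where the two rings wait that are not to be touched. Origin: centre of its underside.
- ring_a: One of three steel spacer rings alike from outside (46 mm outside diameter, 12 mm tall, about 0.11 kg) with bores of 19, 23 and 27 mm; the letter says nothing about which has which. Origin: centre of its underside, z up along the bore. At the start any one of the three lies flat on the cork pad, to be gauged; the other two lie on the rubber mat.
- ring_b: One of three steel spacer rings alike from outside (46 mm outside diameter, 12 mm tall, about 0.11 kg) with bores of 19, 23 and 27 mm; the letter says nothing about which has which. Origin: centre of its underside, z up along the bore. At the start any one of the three lies flat on the cork pad, to be gauged; the other two lie on the rubber mat.
- ring_c: One of three steel spacer rings alike from outside (46 mm outside diameter, 12 mm tall, about 0.11 kg) with bores of 19, 23 and 27 mm; the letter says nothing about which has which. Origin: centre of its underside, z up along the bore. At the start any one of the three lies flat on the cork pad, to be gauged; the other two lie on the rubber mat.
- stand_red: Fixed stand for the red size: metal foot 64 mm wide, 8 mm tall, with a red rim; in its middle a post 3 mm thinner than that size's bore, with a rounded red tip 46 mm above the worktop, and at its root a shoulder wider than that bore, 14 mm above the worktop. The right ring lies level on the shoulder; a wider one drops past it. Origin: centre of underside. Row about 85 mm apart, in any order.
- stand_yellow: Fixed stand for the yellow size: metal foot 64 mm wide, 8 mm tall, with a yellow rim; in its middle a post 3 mm thinner than that size's bore, with a rounded yellow tip 46 mm above the worktop, and at its root a shoulder wider than that bore, 14 mm above the worktop. The right ring lies level on the shoulder; a wider one drops past it. Origin: centre of underside. Row about 85 mm apart, in any order.
- stand_blue: Fixed stand for the blue size: metal foot 64 mm wide, 8 mm tall, with a blue rim; in its middle a post 3 mm thinner than that size's bore, with a rounded blue tip 46 mm above the worktop, and at its root a shoulder wider than that bore, 14 mm above the worktop. The right ring lies level on the shoulder; a wider one drops past it. Origin: centre of underside. Row about 85 mm apart, in any order.
- wash_bottle: White squeeze wash bottle with a red cap, standing (body 65 mm across, 194 mm tall). A bystander to leave alone. Origin: centre of its underside, z up.
- sample_jar_1: Sample jar with a blue screw cap, standing, 64 mm across, 85 mm tall. A bystander to leave alone. Origin: centre of its underside, z up.
- moisture_tin_1: Round aluminium tin with lid, 68 mm across, 38 mm tall. A bystander to leave alone. Origin: centre of its underside, z up.
- moisture_tin_2: Round aluminium tin with lid, 62 mm across, 34 mm tall. A bystander to leave alone. Origin: centre of its underside, z up.
Things that resemble listed ones, but are neither listed nor needed, are in the scene too. What is shaped like the stand_red but green or turquoise is not meant.

How it is judged:
By the outcome, as a careful person would: the job done as asked, in the order asked, and still so for the second after the job is handed in, with the robot touching nothing.
It also fails if it takes over 58 s, if anything falls off the work surface, if the arm or the gripper's body presses on something with over 40 N, if the wrist force passes 120 N, or if a joint passes its speed limit or range.

## Robot

A 7-joint arm with a two-finger parallel gripper is mounted at the origin on a cart in front of the work surface, level with it; the furniture and walls round the work are solid. World frame = base frame: x ahead of the robot, y to its left, z up, the work surface at z = 0. Lengths are in m, angles in rad, forces in N, time in s.
With the tool pointing down it reaches from about 0.4 to 0.875 m from the base axis. Payload 6.5 kg.
Tool frame: the origin (TCP) lies midway between the tips of the shut fingers; the grasp point (between the pads) lies 19 mm behind it (bot.pinch_z is the distance from the TCP to the grasp point, in m); z points along the fingers, y is the direction in which the jaws open and shut (so a half turn about z gives the same grasp; the last joint's range is limited). The gripper opens to 85 mm and grips with 20 to 120 N. Pads are 22 mm wide; open, the fingers measure 114 mm over their backs; the gripper's body (76 mm by 85 mm) begins 54 mm behind the grasp point. The pads swing forward as they close: fully open they stand 13 mm farther back than shut.
Start: joints at [-1.189, 0.536, -0.004, 1.538, 0.003, 1.067, -0.071], TCP at [0.281, 0.586, 0.231] pointing down, gripper open.
Joint ranges: [-2.7, 2.7], [-0.37, 2.16], [-1.27, 1.26], [0.24, 2.4], [-1.31, 4.45], [0.19, 1.91], [-2.76, 2.76]. Speed limits (rad/s): [2.39, 2.39, 3.14, 3.14, 3.14, 3.14, 3.14].

## Interface

Orientations are given as a unit quaternion [w, x, y, z].
In Python, from workcell import bot gives the robot as it stands.
- The arm moves only by the shell command python3 -m jog 'ROWS' [OPENING] [FORCE]. ROWS is JSON, a list that holds one entry, the list of rows, each a list of 6 numbers: the shift along the tool's x, y, z in m, then the turn, a rotation vector about the tool's x, y, z in rad. A call has 1 to 10 rows; each row is the pose to reach, as a shift and turn from the pose commanded when the call began, along the tool's axes at that moment; what a row does not reach only later rows make up. A row lasts 1/8 s, in which the tool goes at most 62.5 mm and 10.7 degrees, less where a joint would pass 70% of its speed; a pose out of reach is approached as far as the arm can. A call with a gripper value outside its range is refused whole. OPENING is the finger opening in m, from 0 to 0.0854, set as the call begins (- or left out, the last holds). The fingers move at their own pace and stop on an object; FORCE is the grip in N (left out, the last holds). Time passes only in rows, so rows that repeat a pose let the fingers close. It gives the time, the measured TCP pose, the force and the opening at its end, in the units of the state.
- bot.state(): the state, without advancing time (a new reading comes with each control period).
- bot.get_image(name): name is "scene" or "top"; returns a dict with "image" (480x640x3 uint8, red, green, blue), "fovy" (degrees; the focal length in pixels is half the picture's height over the tangent of half this angle, whatever the lens; pixels are square), "cx", "cy" (the principal point, pixels), "cam_to_world" (4x4, takes a point from camera to world coordinates). Camera axes: x right, y up, looking along -z (the intrinsics and any distortion apply to the point x, -y, -z); pixel columns grow to the right and rows downward; lengths in m; the calibration is good to about 2 mm. A picture is of the moment at which its call begins. There is no depth.
- bot.finish_job(): hands the job in, once; it reports no verdict.
The state is a dict: "time": time; "qpos": joint angles; "dq": joint speeds; "effort": joint torques, N m; "eef_pos": TCP position; "tool_rot": TCP orientation; "ft_force": force on the tool from outside, world axes, zero at the start; "moment": the same for the moment, N m; "width": finger opening in m.
Only numpy, scipy, OpenCV 4.12 (cv2) and the standard library are available. Lean on these libraries where they do the work, as an engineer would, in place of code of your own. Each camera call takes 0.05 s, during which the arm holds its last target.

## Working session

There is one attempt and no reset: what is moved stays moved. The work goes in short steps, Python scripts to look and compute and a shell command to move; the robot and the scene stay as the last step left them, time stands still between calls to the robot, and variables do not carry over. Pictures are saved under pics/ and viewed, and the job is handed in when it is done.

```bash
ls; mkdir -p pics; python3 - <<'E'
from workcell import bot
import cv2
print(bot.state(), bot.pinch_z)
for n in("scene","top"):
    d=bot.get_image(n); cv2.imwrite(f"pics/{n}0.png",d["image"][...,::-1]); print(n,{k:v for k,v in d.items() if k!="image"})
E
```

```text
pics
{'time': 0.0, 'qpos': array([-1.18917719,  0.53716407, -0.00444667,  1.53886622,  0.00258505,
        1.06729435, -0.07117212]), 'dq': array([-0.00044995, -0.00090123, -0.00036599, -0.00044089,  0.00089035,
       -0.00030795,  0.00183614]), 'effort': array([ 2.90743174e-04, -5.83394766e+01,  1.04867410e+00, -2.59107220e+01,
        1.22765676e-02,  9.48530826e-03,  8.69290858e-06]), 'eef_pos': array([0.28118646, 0.58533588, 0.23041706]), 'tool_rot': array([-1.37836706e-04,  2.21994689e-01,  9.75047493e-01, -8.52052175e-04]), 'ft_force': array([ 0.20817644,  0.01811431, -0.30144758]), 'moment': array([-0.03483521,  0.04364211, -0.0251421 ]), 'width': 0.08542408933337815} 0.0187
scene {'fovy': 49.6548918463699, 'cx': 329.20673227142487, 'cy': 233.36505513849872, 'cam_to_world': array([[ 0.66510628,  0.37359125, -0.64657809, -0.61154771],
       [-0.74656687,  0.35177228, -0.56470715, -1.2332413 ],
       [ 0.0164786 ,  0.85830405,  0.51287681,  1.02521188],
       [ 0.        ,  0.        ,  0.        ,  1.        ]])}
top {'fovy': 45.938748612386696, 'cx': 314.52506492958906, 'cy': 251.1716777611558, 'cam_to_world': array([[-0.0185871 ,  0.98259982, -0.18480293,  0.2461027 ],
       [-0.99876135, -0.0267799 , -0.04193573, -0.25393091],
       [-0.04615505,  0.18379456,  0.98188048,  1.72519039],
       [ 0.        ,  0.        ,  0.        ,  1.        ]])}
```

View pics/scene0.png

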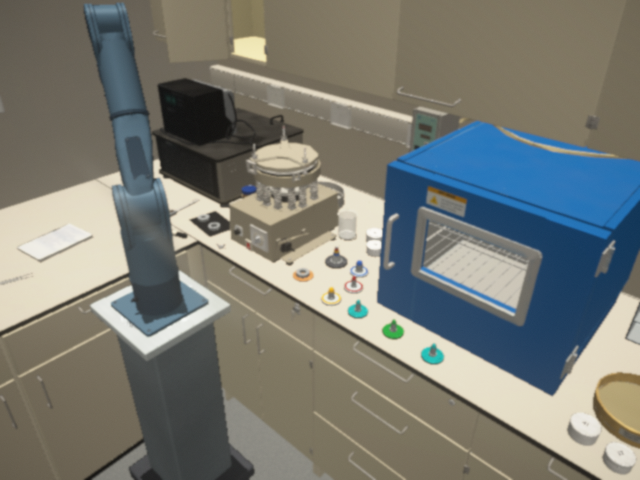

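View pics/top0.png

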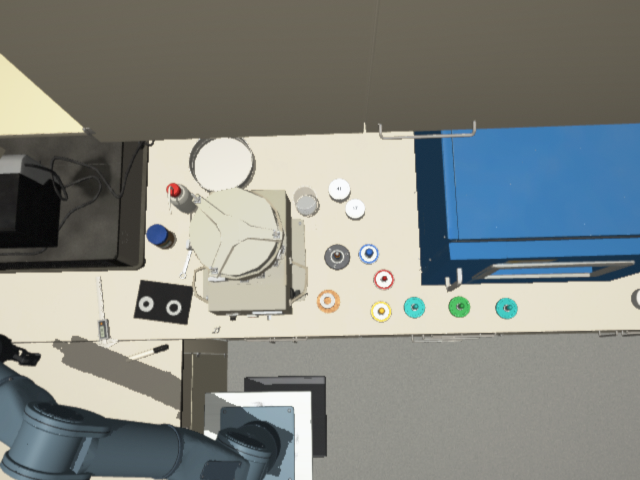

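```bash
python3 - <<'E'
import cv2
a=cv2.imread("pics/scene0.png")[240:320,270:390]; cv2.imwrite("pics/sz.png",cv2.resize(a,None,fx=6,fy=6,interpolation=cv2.INTER_CUBIC))
a=cv2.imread("pics/top0.png")[235:335,300:420]; cv2.imwrite("pics/tz.png",cv2.resize(a,None,fx=6,fy=6,interpolation=cv2.INTER_CUBIC))
E
```

```text
(no output)
```

View pics/sz.png

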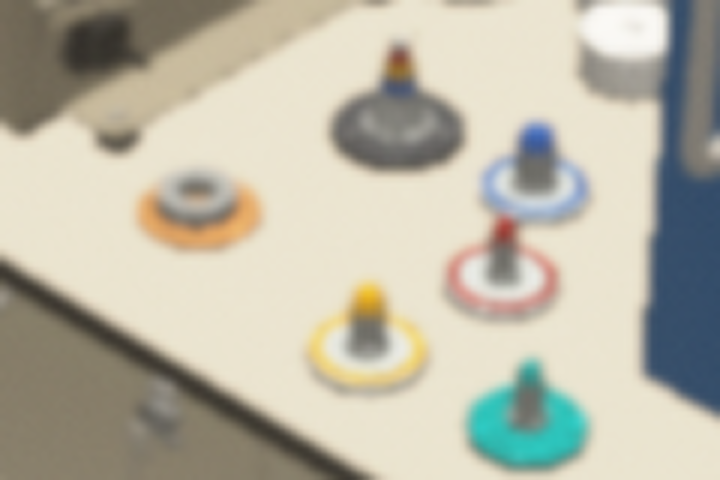

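View pics/tz.png

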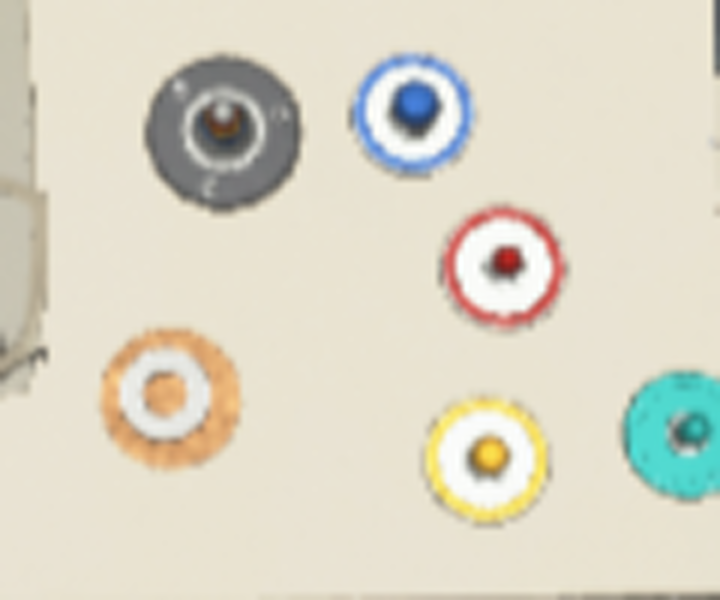

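```bash
cat > h.py <<'E'
import numpy as np, cv2
def cam(d):
    f=240/np.tan(np.radians(d["fovy"]/2)); return f,d["cx"],d["cy"],np.array(d["cam_to_world"])
def onplane(c,u,v,z):
    f,cx,cy,T=c; r=T[:3,:3]@np.array([(u-cx)/f,-(v-cy)/f,-1]); p=T[:3,3]; return p+r*(z-p[2])/r[2]
def proj(c,P):
    f,cx,cy,T=c; q=T[:3,:3].T@(np.asarray(P)-T[:3,3]); return np.array([cx+f*q[0]/-q[2], cy-f*q[1]/-q[2]])
def blob(img,box,fn,s=4):
    """mask in upscaled box -> largest blob's hull centroid, area (px)"""
    x0,y0,x1,y1=box
    a=cv2.resize(img[y0:y1,x0:x1],None,fx=s,fy=s,interpolation=cv2.INTER_CUBIC)
    h=cv2.cvtColor(a,cv2.COLOR_RGB2HSV).astype(int); m=fn(h[...,0],h[...,1],h[...,2]).astype(np.uint8)
    cs,_=cv2.findContours(m,cv2.RETR_EXTERNAL,cv2.CHAIN_APPROX_NONE)
    k=max(cs,key=cv2.contourArea); k=cv2.convexHull(k); M=cv2.moments(k)
    u=(M["m10"]/M["m00"]+.5)/s-.5+x0; v=(M["m01"]/M["m00"]+.5)/s-.5+y0
    return u,v,2*np.sqrt(M["m00"]/np.pi)/s
E
cat > m.py <<'E'
from workcell import bot
from h import *
T=bot.get_image("top");S=bot.get_image("scene");ct,cs=cam(T),cam(S)
F=dict(pad=lambda h,s,v:(s>80)&(h>5)&(h<22)&(v>150),
ring=lambda h,s,v:(s<25)&(v>165),
mand=lambda h,s,v:(v<150)&(s<60),
blue=lambda h,s,v:(h>100)&(h<125)&(s>90)&(v>150),
red=lambda h,s,v:((h>170)|(h<6))&(s>90),
yellow=lambda h,s,v:(h>20)&(h<32)&(s>70))
BT=dict(pad=(310,284,346,318),ring=(312,286,344,316),mand=(318,238,354,276),blue=(355,240,383,268),red=(370,265,398,293),yellow=(368,298,394,326))
BS=dict(pad=(288,262,318,286),blue=(346,266,372,278),red=(340,279,366,296),yellow=(318,290,344,308),mand=(322,254,350,270),)
Z=dict(pad=.003,ring=.015,mand=.01,blue=.008,red=.008,yellow=.008)
for k in F:
    u,v,d=blob(T["image"],BT[k],F[k]); P=onplane(ct,u,v,Z[k]); 
    sc=d/ct[0]*(T["cam_to_world"][2,3]-Z[k])/abs(ct[3][2,2])
    print(k,"top",np.round((u,v,d),2),P.round(4),"dia~",round(sc*1e3,1),end=" ")
    if k in BS:
        u,v,d=blob(S["image"],BS[k],F[k]); print("scene",np.round((u,v,d),2),onplane(cs,u,v,Z[k]).round(4), "proj of top:",proj(cs,P).round(2))
    else: print("scene proj",proj(cs,P).round(2))
E
python3 m.py
```

```text
pad top [327.99 300.98  23.03] [ 0.4149 -0.2185  0.003 ] dia~ 71.3 scene [302.82 275.66  14.67] [ 0.4082 -0.228   0.003 ] proj of top: [302.19 273.71]
ring top [327.03 300.23  14.27] [ 0.4161 -0.2159  0.015 ] dia~ 43.9 scene proj [301.85 270.36]
mand top [336.85 256.78  25.46] [ 0.5495 -0.249   0.01  ] dia~ 78.6 scene [335.79 261.    17.27] [ 0.5432 -0.2578  0.01  ] proj of top: [335.08 259.31]
blue top [368.4  253.35  18.76] [ 0.558  -0.3461  0.008 ] dia~ 57.9 Traceback (most recent call last):
  File "m.py", line 18, in <module>
    u,v,d=blob(S["image"],BS[k],F[k]); print("scene",np.round((u,v,d),2),onplane(cs,u,v,Z[k]).round(4), "proj of top:",proj(cs,P).round(2))
          ~~~~^^^^^^^^^^^^^^^^^^^^^^^
  File "h.py", line 14, in blob
    k=max(cs,key=cv2.contourArea); k=cv2.convexHull(k); M=cv2.moments(k)
ValueError: max() iterable argument is empty
```

```bash
sed -i 's/(s>90)&(v>150)/(s>90)\&(v>110)/' m.py; python3 m.py; python3 - <<'E'
import cv2,numpy as np
g=cv2.imread("pics/top0.png",0).astype(float)
# counter front edge: strongest vertical gradient around row 335
us=[];vs=[]
for u in range(230,640,6):
    col=np.diff(cv2.GaussianBlur(g,(1,5),0)[322:348,u]); i=int(np.argmin(col))
    us.append(u); vs.append(322.5+i)
p=np.polyfit(us,vs,1);print(np.round(vs-np.polyval(p,us),1),p)
g=cv2.imread("pics/scene0.png",0)
E
```

```text
pad top [327.99 300.98  23.04] [ 0.4149 -0.2185  0.003 ] dia~ 71.4 scene [302.82 275.66  14.67] [ 0.4082 -0.228   0.003 ] proj of top: [302.19 273.71]
ring top [327.03 300.23  14.26] [ 0.4161 -0.2159  0.015 ] dia~ 43.9 scene proj [301.84 270.36]
mand top [336.84 256.79  25.47] [ 0.5495 -0.249   0.01  ] dia~ 78.6 scene [335.79 261.    17.26] [ 0.5432 -0.2579  0.01  ] proj of top: [335.07 259.31]
blue top [368.4  253.35  18.76] [ 0.558  -0.3461  0.008 ] dia~ 57.9 [ 0.   0.1  0.2 -0.6 -0.5 -0.4 -0.3 -0.1 -0.   0.1  0.2  4.4 -0.5 -0.4
 -0.3 -0.1 -0.   0.1  0.2 -0.7 -0.5 -0.4 -0.3 -0.2 -0.   0.1  0.2  0.3
 -0.5 -0.4 -0.3 -0.2 -0.   0.1  0.2  0.3  0.5 -0.4 -0.3 -0.2 -0.1  0.1
  0.2  0.3  0.4 -0.4 -0.3 -0.2 -0.1  0.1  0.2  0.3  0.4 -0.4 -0.3 -0.2
 -0.1  0.   0.2  0.3  0.4 -0.5 -0.3 -0.2 -0.1  0.   0.2  0.3  0.4] [-2.05943247e-02  3.42235038e+02]Traceback (most recent call last):
  File "m.py", line 18, in <module>
    u,v,d=blob(S["image"],BS[k],F[k]); print("scene",np.round((u,v,d),2),onplane(cs,u,v,Z[k]).round(4), "proj of top:",proj(cs,P).round(2))
          ~~~~^^^^^^^^^^^^^^^^^^^^^^^
  File "h.py", line 14, in blob
    k=max(cs,key=cv2.contourArea); k=cv2.convexHull(k); M=cv2.moments(k)
ValueError: max() iterable argument is empty
```

```bash
sed -i 's/(s>90)&(v>110)/(s>60)/; s/^BS=.*/BS={}/' m.py; python3 m.py; python3 - <<'E'
from workcell import bot
from scipy.spatial.transform import Rotation as R
s=bot.state(); w,x,y,z=s["tool_rot"]; print(R.from_quat([x,y,z,w]).as_matrix().round(4))
E
```

```text
pad top [327.99 300.98  23.04] [ 0.4149 -0.2185  0.003 ] dia~ 71.4 scene proj [302.19 273.71]
ring top [327.02 300.22  14.27] [ 0.4161 -0.2159  0.015 ] dia~ 43.9 scene proj [301.85 270.35]
mand top [336.84 256.79  25.47] [ 0.5495 -0.249   0.01  ] dia~ 78.6 scene proj [335.07 259.31]
blue top [368.4  253.39  19.36] [ 0.5578 -0.3461  0.008 ] dia~ 59.8 scene proj [357.99 269.57]
red top [383.5  279.02  19.43] [ 0.4774 -0.389   0.008 ] dia~ 60.0 scene proj [352.74 284.95]
yellow top [380.64 311.12  20.65] [ 0.3802 -0.3765  0.008 ] dia~ 63.8 scene proj [330.22 296.74]
[[-9.014e-01  4.330e-01 -1.000e-04]
 [ 4.330e-01  9.014e-01 -3.000e-04]
 [-0.000e+00 -3.000e-04 -1.000e+00]]
```

```bash
python3 - <<'E'
import cv2
a=cv2.imread("pics/scene0.png")[120:280,190:360]; cv2.imwrite("pics/sz2.png",cv2.resize(a,None,fx=4,fy=4,interpolation=cv2.INTER_CUBIC))
a=cv2.imread("pics/top0.png")[170:340,130:330]; cv2.imwrite("pics/tz2.png",cv2.resize(a,None,fx=3.5,fy=3.5,interpolation=cv2.INTER_CUBIC))
E
```

```text
(no output)
```

View pics/sz2.png

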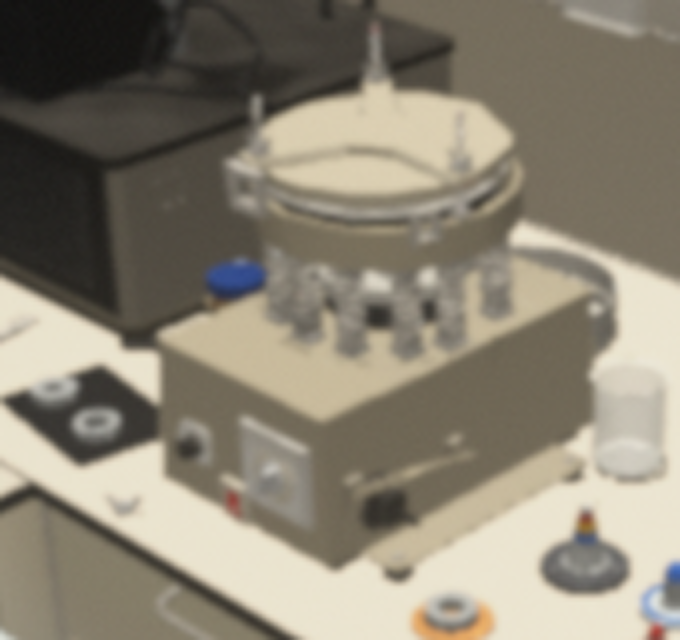

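View pics/tz2.png

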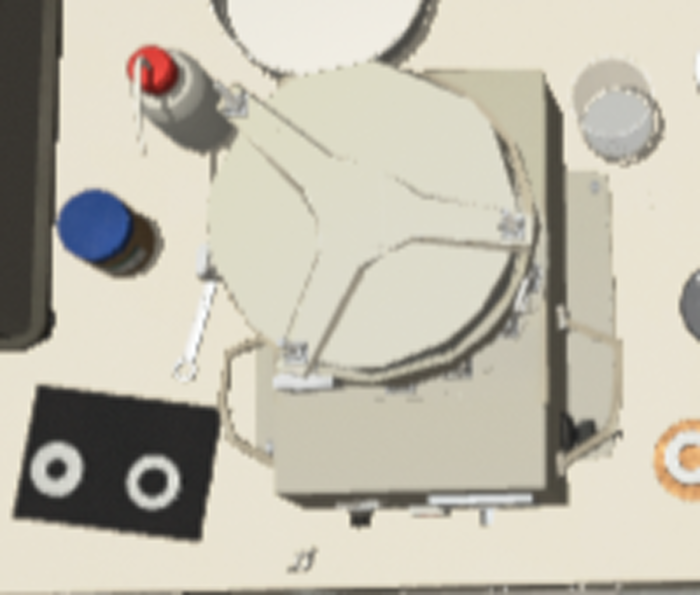

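```bash
cat > tri.py <<'E'
from workcell import bot
from h import *
def tri(ct,cs,a,b):
    pa,pb=ct[3][:3,3],cs[3][:3,3]; ra=onplane(ct,*a,0)-pa; rb=onplane(cs,*b,0)-pb
    k=np.linalg.lstsq(np.c_[ra,-rb],pb-pa,rcond=None)[0]; A,B=pa+k[0]*ra,pb+k[1]*rb
    return ((A+B)/2).round(3),round(np.linalg.norm(A-B),4)
E
python3 - <<'E'
from tri import *
ct,cs=cam(bot.get_image("top")),cam(bot.get_image("scene"))
print("stud front",tri(ct,cs,(214.3,270),(254,144)))
print("stud right",tri(ct,cs,(276,234.5),(305,149)))
print("body front-right top",tri(ct,cs,(285,309),(270.5,224)))
print("stud back left",tri(ct,cs,(197,199),(284,125)))
for z in(.1,.15): print(onplane(ct,287,310,z))
E
```

```text
stud front (array([0.459, 0.046, 0.385]), np.float64(0.0014))
stud right (array([ 0.545, -0.106,  0.384]), np.float64(0.0065))
body front-right top (array([ 0.381, -0.104,  0.167]), np.float64(0.0043))
stud back left (array([0.636, 0.087, 0.397]), np.float64(0.0056))
[ 0.38217753 -0.10216101  0.1       ]
[ 0.3779911 -0.1068303  0.15     ]
```

```bash
python3 - <<'E'
from workcell import bot
import numpy as np
from scipy.spatial.transform import Rotation as R
s=bot.state(); w,x,y,z=s["tool_rot"]; M=R.from_quat([x,y,z,w]).as_matrix(); p=s["eef_pos"]
rows=[]
zz=[.29,.35,.41,.47]
az=[64.4]*4+[59,53.5,47.5,41,34.5,27.5,20,12,4,-4,-11.5,-19,-27.4]
rr=[.64,.62,.60,.58]+[.56,.545,.53,.515,.5,.49,.48,.475,.47,.47,.47,.47,.469]
for i,(a,r) in enumerate(zip(az,rr)):
    zt=zz[i] if i<4 else .47
    t=np.array([r*np.cos(np.radians(a)),r*np.sin(np.radians(a)),zt])
    print((M.T@(t-p)).round(3), round(np.radians(64.4-a),2), t.round(3))
E
```

```text
[ 0.001 -0.01  -0.059] 0.0 [0.277 0.577 0.29 ]
[ 0.001 -0.03  -0.119] 0.0 [0.268 0.559 0.35 ]
[ 0.001 -0.05  -0.179] 0.0 [0.259 0.541 0.41 ]
[ 0.001 -0.07  -0.239] 0.0 [0.251 0.523 0.47 ]
[-0.052 -0.092 -0.239] 0.09 [0.288 0.48  0.47 ]
[-0.103 -0.115 -0.239] 0.19 [0.324 0.438 0.47 ]
[-0.154 -0.143 -0.239] 0.29 [0.358 0.391 0.47 ]
[-0.204 -0.177 -0.239] 0.41 [0.389 0.338 0.47 ]
[-0.249 -0.216 -0.239] 0.52 [0.412 0.283 0.47 ]
[-0.294 -0.258 -0.239] 0.64 [0.435 0.226 0.47 ]
[-0.335 -0.307 -0.239] 0.77 [0.451 0.164 0.47 ]
[-0.376 -0.36  -0.239] 0.91 [0.465 0.099 0.47 ]
[-0.408 -0.417 -0.239] 1.05 [0.469 0.033 0.47 ]
[-0.437 -0.477 -0.239] 1.19 [ 0.469 -0.033  0.47 ]
[-0.456 -0.535 -0.239] 1.32 [ 0.461 -0.094  0.47 ]
[-0.467 -0.596 -0.239] 1.46 [ 0.444 -0.153  0.47 ]
[-0.469 -0.664 -0.239] 1.6 [ 0.416 -0.216  0.47 ]
```

```bash
python3 -m jog '[[[0.001,-0.01,-0.06,0,0,0],[0.001,-0.03,-0.12,0,0,0],[0.001,-0.05,-0.18,0,0,0],[0.001,-0.07,-0.24,0,0,0],[-0.052,-0.092,-0.24,0,0,0.09],[-0.103,-0.115,-0.24,0,0,0.19],[-0.154,-0.143,-0.24,0,0,0.29],[-0.204,-0.177,-0.24,0,0,0.41],[-0.249,-0.216,-0.24,0,0,0.52],[-0.294,-0.258,-0.24,0,0,0.64]]]' 0.06 60; python3 - <<'E'
from workcell import bot
import numpy as np
from scipy.spatial.transform import Rotation as R
s=bot.state(); w,x,y,z=s["tool_rot"]; M=R.from_quat([x,y,z,w]).as_matrix(); p=s["eef_pos"]; print(M.round(3),s["qpos"].round(3))
az=[20,12,4,-4,-11.5,-19,-27.4];rr=[.48,.475]+[.47]*4+[.469]
for a,r in zip(az,rr):
    t=np.array([r*np.cos(np.radians(a)),r*np.sin(np.radians(a)),.47]); print((M.T@(t-p)).round(3), round(np.radians(27.5-a),2))
E
```

```text
time: 1.75
eef_pos: [0.4353, 0.2242, 0.4714]
tool_rot: [0.0, 0.519, 0.855, 0.0]
ft_force: [1.4, 0.4, 0.1]
width: 0.0601
[[-0.461  0.887  0.   ]
 [ 0.887  0.461  0.   ]
 [ 0.     0.001 -1.   ]] [-0.832  0.078  0.288  1.597 -0.022  1.469 -0.063]
[-0.061 -0.014  0.001] 0.13
[-0.125 -0.032  0.001] 0.27
[-0.185 -0.058  0.001] 0.41
[-0.243 -0.089  0.001] 0.55
[-0.294 -0.124  0.001] 0.68
[-0.339 -0.166  0.001] 0.81
[-0.382 -0.22   0.001] 0.96
```

```bash
python3 -m jog '[[[-0.061,-0.014,0,0,0,0.13],[-0.125,-0.032,0,0,0,0.27],[-0.185,-0.058,0,0,0,0.41],[-0.243,-0.089,0,0,0,0.55],[-0.294,-0.124,0,0,0,0.68],[-0.339,-0.166,0,0,0,0.82],[-0.382,-0.22,0,0,0,0.96],[-0.382,-0.22,0.06,0,0,0.96],[-0.382,-0.22,0.12,0,0,0.96],[-0.382,-0.22,0.18,0,0,0.96]]]'
```

```text
time: 3.0
eef_pos: [0.4173, -0.2145, 0.29]
tool_rot: [0.0, 0.854, 0.52, 0.001]
ft_force: [0.6, 0.8, -1.1]
width: 0.0599
```

```bash
cat > st.py <<'E'
from workcell import bot
import numpy as np
from scipy.spatial.transform import Rotation as R
def st():
    s=bot.state(); w,x,y,z=s["tool_rot"]; return s,R.from_quat([x,y,z,w]).as_matrix(),s["eef_pos"]
def go(t):
    s,M,p=st(); return (M.T@(np.array(t)-p)).round(4)
E
python3 - <<'E'
from st import *; import cv2
s,M,p=st(); print(M.round(4),p,s["ft_force"],s["qpos"].round(3))
for n,b in(("top",(290,215,410,335)),("scene",(240,180,390,300))):
    d=bot.get_image(n)["image"][b[1]:b[3],b[0]:b[2],::-1]; cv2.imwrite(f"pics/{n}1.png",cv2.resize(d,None,fx=5,fy=5,interpolation=cv2.INTER_CUBIC))
E
```

```text
[[ 4.594e-01  8.882e-01  2.000e-03]
 [ 8.882e-01 -4.594e-01  3.000e-04]
 [ 1.200e-03  1.700e-03 -1.000e+00]] [ 0.41731745 -0.21446304  0.29002163] [ 0.61572513  0.80787773 -1.12792755] [-0.286  0.18   0.761  1.964 -0.144  1.049  0.062]
```

View pics/top1.png

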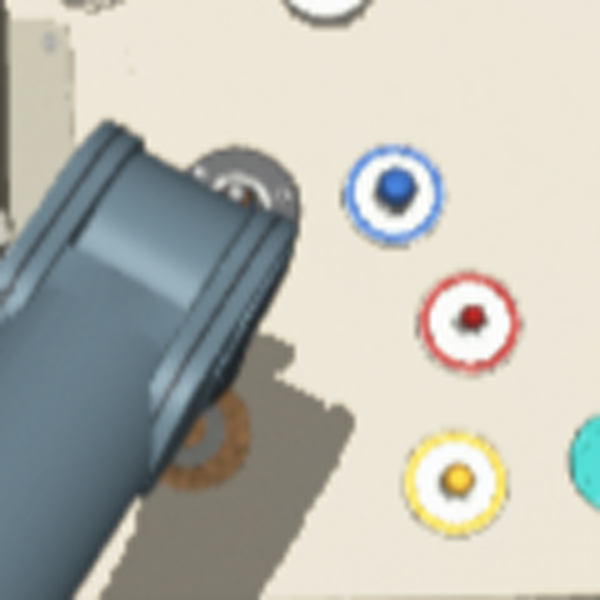

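View pics/scene1.png

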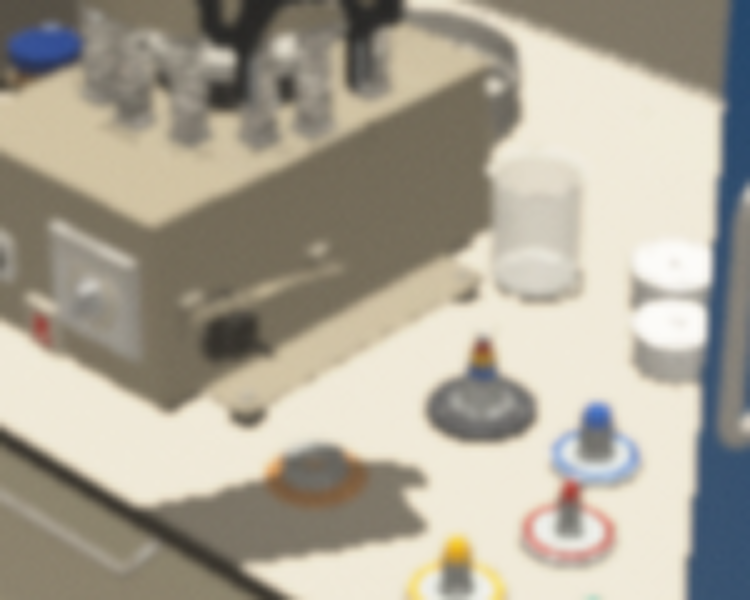

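```bash
python3 - <<'E'
from st import *; from h import *
print(go([.416,-.216,.06])); c=cam(bot.get_image("scene")); T=cam(bot.get_image("top"))
for P in([.5495,-.249,.068],[.5495,-.249,.01],[.4161,-.2159,.015],[.3802,-.3765,.046],[.4774,-.389,.046]): print(proj(c,P).round(2),proj(T,P).round(2))
E
```

```text
[-0.0012  0.0061  0.2267]
[335.45 245.37] [336.7  253.39]
[335.08 259.31] [336.84 256.79]
[301.85 270.35] [327.02 300.22]
[330.44 287.11] [381.53 310.08]
[353.2  275.49] [384.42 277.28]
```

```bash
python3 -m jog '[[[0,0.001,0.06,0,0,0],[-0.001,0.002,0.12,0,0,0],[-0.001,0.003,0.18,0,0,0],[-0.001,0.004,0.227,0,0,0],[-0.001,0.004,0.227,0,0,0]]]'; python3 - <<'E'
from st import *; import cv2; from h import *
s,M,p=st(); print(M.round(4),p)
d=bot.get_image("scene"); c=cam(d)
print("tcp",proj(c,p))
b=(270,225,350,295)
cv2.imwrite(f"pics/scene2.png",cv2.resize(d["image"][b[1]:b[3],b[0]:b[2],::-1],None,fx=8,fy=8,interpolation=cv2.INTER_CUBIC))
E
```

```text
time: 3.82
eef_pos: [0.4215, -0.2169, 0.0643]
tool_rot: [-0.001, 0.854, 0.521, -0.0]
ft_force: [0.6, 0.2, 0.8]
width: 0.0597
[[ 4.582e-01  8.889e-01 -8.000e-04]
 [ 8.889e-01 -4.582e-01  1.300e-03]
 [ 8.000e-04 -1.300e-03 -1.000e+00]] [ 0.42149232 -0.21691385  0.06427025]
tcp [303.0374329  257.68613569]
```

View pics/scene2.png

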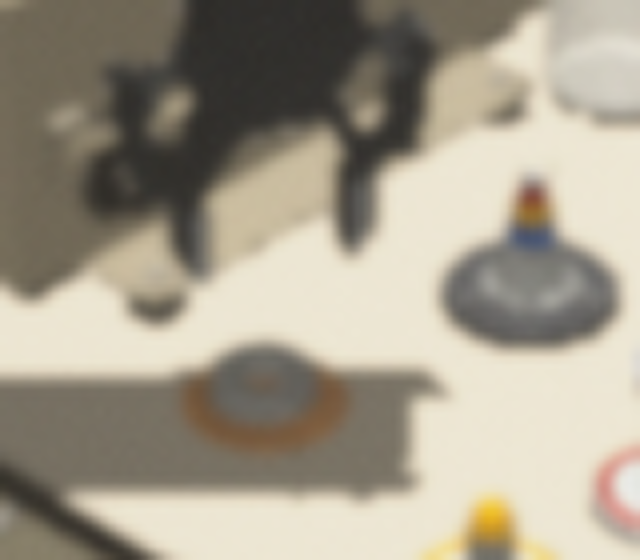

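```bash
python3 -m jog '[[[0,0,0,0,0,0],[0,0,0,0,0,0]]]'; python3 -c "
from st import *
print(go([.416,-.216,.03]),st()[0]['qpos'].round(3))"
```

```text
time: 4.12
eef_pos: [0.4223, -0.2176, 0.0664]
tool_rot: [0.001, 0.854, 0.52, 0.002]
ft_force: [-0.3, 0.2, -0.2]
width: 0.0604
[-0.0015 -0.0065  0.0364] [-0.036  0.574  0.526  2.126 -0.535  0.567  0.403]
```

```bash
python3 -m jog '[[[-0.001,-0.006,0.02,0,0,0],[-0.001,-0.006,0.036,0,0,0],[-0.001,-0.006,0.036,0,0,0],[-0.001,-0.006,0.036,0,0,0]]]' 0.066; python3 -c "
from st import *
print(go([.416,-.216,.003]))"
```

```text
time: 4.62
eef_pos: [0.4151, -0.2156, 0.0287]
tool_rot: [0.0, 0.854, 0.52, 0.0]
ft_force: [0.1, 0.8, -0.5]
width: 0.0656
[0.0001 0.0009 0.0257]
```

```bash
python3 -m jog '[[[0,0.001,0.01,0,0,0],[0,0.001,0.018,0,0,0],[0,0.001,0.018,0,0,0]]]'; python3 - <<'E'
from st import *; import cv2; from h import *
print(go([.416,-.216,.003]))
d=bot.get_image("scene"); b=(270,225,350,295)
cv2.imwrite(f"pics/scene3.png",cv2.resize(d["image"][b[1]:b[3],b[0]:b[2],::-1],None,fx=8,fy=8,interpolation=cv2.INTER_CUBIC))
E
```

```text
time: 5.0
eef_pos: [0.415, -0.2155, 0.0096]
tool_rot: [-0.001, 0.854, 0.52, -0.0]
ft_force: [-1.0, -0.4, 0.5]
width: 0.0662
[0.     0.0011 0.0066]
```

View pics/scene3.png

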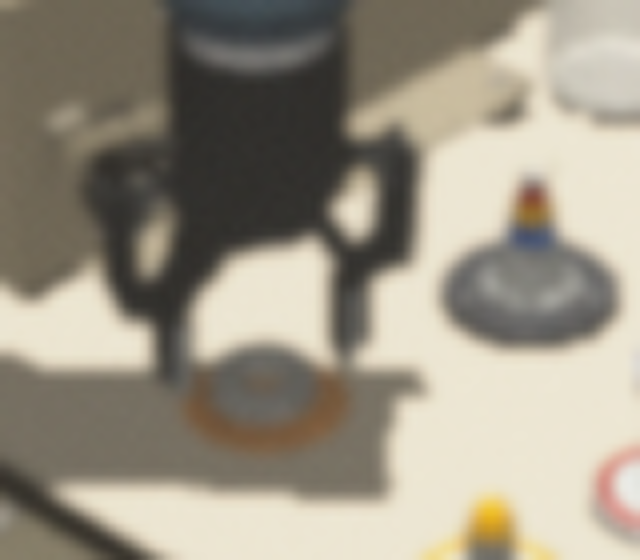

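```bash
python3 -m jog '[[[0,0.001,0.004,0,0,0],[0,0.001,0.008,0,0,0],[0,0.001,0.008,0,0,0]]]'; python3 -m jog '[[[0,0,0,0,0,0],[0,0,0,0,0,0],[0,0,0,0,0,0],[0,0,0,0,0,0]]]' 0.04 20
```

```text
time: 5.42
eef_pos: [0.4162, -0.2161, 0.002]
tool_rot: [-0.0, 0.854, 0.52, -0.0]
ft_force: [0.1, -0.3, 0.4]
width: 0.0663
time: 5.92
eef_pos: [0.4165, -0.2162, 0.0025]
tool_rot: [0.0, 0.854, 0.52, 0.0]
ft_force: [-1.3, -0.2, 5.5]
width: 0.0453
```

```bash
python3 -m jog '[[[0,0,0,0,0,0],[0,0,-0.002,0,0,0.17],[0,0,-0.002,0,0,0.35],[0,0,-0.002,0,0,0.53],[0,0,-0.002,0,0,0.71],[0,0,-0.002,0,0,0.89],[0,0,-0.002,0,0,1.07],[0,0,-0.002,0,0,1.25],[0,0,-0.002,0,0,1.42],[0,0,-0.002,0,0,1.57]]]' 0.066; python3 -c "
from st import *
s=st();print(go([.4165,-.2162,.003]),s[0]['qpos'].round(3),s[1].round(3))"
```

```text
time: 7.18
eef_pos: [0.4165, -0.2161, 0.0041]
tool_rot: [0.0, 0.971, -0.238, -0.0]
ft_force: [-0.2, -0.1, -0.4]
width: 0.0663
[0.     0.0001 0.0011] [-0.213  0.823  0.774  2.153 -1.071  0.623 -0.7  ] [[ 0.887 -0.463 -0.   ]
 [-0.463 -0.887 -0.   ]
 [-0.     0.    -1.   ]]
```

```bash
python3 -m jog '[[[0,0,0.001,0,0,0],[0,0,0.001,0,0,0],[0,0,0.001,0,0,0],[0,0,0.001,0,0,0]]]' 0.03 60;python3 -m jog '[[[0,0,-0.02,0,0,0],[0,0,-0.05,0,0,0],[0,0,-0.1,0,0,0],[0,0,-0.1,0,0,0]]]'; python3 - <<'E'
from st import *; import cv2; from h import *
s=st();print(go([.5495,-.249,.1]),s[0]['qpos'].round(3),s[1].round(3))
d=bot.get_image("scene"); b=(260,200,350,295)
cv2.imwrite(f"pics/scene4.png",cv2.resize(d["image"][b[1]:b[3],b[0]:b[2],::-1],None,fx=6,fy=6,interpolation=cv2.INTER_CUBIC))
E
```

```text
time: 7.68
eef_pos: [0.4164, -0.2161, 0.0035]
tool_rot: [-0.0, 0.972, -0.234, 0.0]
ft_force: [-1.4, 0.6, 6.0]
width: 0.0432
time: 8.18
eef_pos: [0.418, -0.2172, 0.1055]
tool_rot: [0.0, 0.972, -0.234, 0.002]
ft_force: [0.6, 1.1, -2.1]
width: 0.0432
[ 0.1315 -0.0316  0.0062] [-0.374  0.674  1.009  2.137 -0.837  0.792 -0.867] [[ 0.89  -0.456  0.005]
 [-0.456 -0.89  -0.002]
 [ 0.005 -0.001 -1.   ]]
```

View pics/scene4.png

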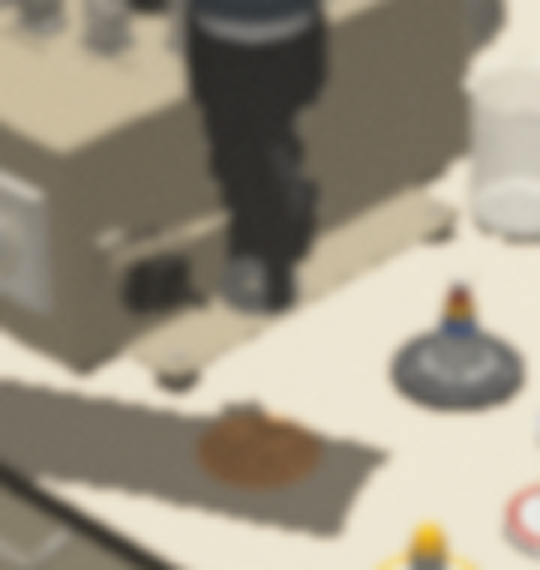

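```bash
python3 - <<'E'
from st import *; import cv2; from h import *
d=bot.get_image("scene"); b=(285,222,325,257); print(proj(cam(d),st()[2]))
cv2.imwrite(f"pics/scene5.png",cv2.resize(d["image"][b[1]:b[3],b[0]:b[2],::-1],None,fx=16,fy=16,interpolation=cv2.INTER_CUBIC))
d=bot.get_image("top"); b=(290,235,400,345); 
cv2.imwrite(f"pics/top5.png",cv2.resize(d["image"][b[1]:b[3],b[0]:b[2],::-1],None,fx=5,fy=5,interpolation=cv2.INTER_CUBIC))
E
```

```text
[301.61315846 248.35856664]
```

View pics/scene5.png

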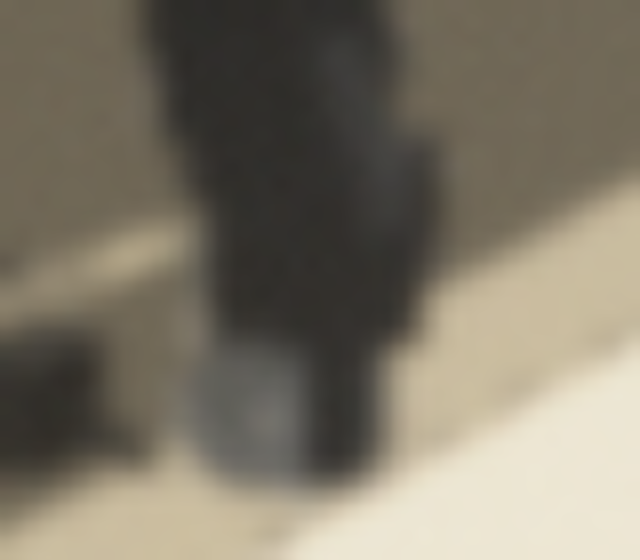

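View pics/top5.png

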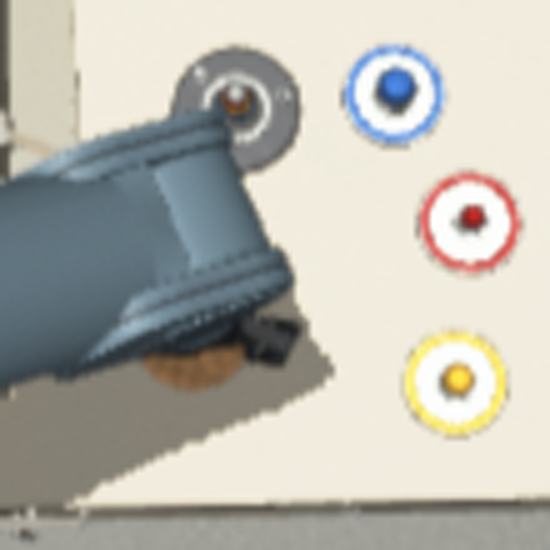

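```bash
python3 -m jog '[[[0,0,0,0,0,-0.17],[0,0,0,0,0,-0.35],[0.02,-0.005,0,0,0,-0.53],[0.04,-0.01,0,0,0,-0.71],[0.06,-0.015,0,0,0,-0.89],[0.08,-0.02,0,0,0,-1.07],[0.1,-0.024,0,0,0,-1.25],[0.12,-0.03,0,0,0,-1.42],[0.131,-0.032,0,0,0,-1.57],[0.131,-0.032,0,0,0,-1.57]]]'; python3 - <<'E'
from st import *; import cv2; from h import *
s=st();print(go([.5495,-.249,.1]),s[0]['qpos'].round(3),s[1].round(3))
d=bot.get_image("scene"); b=(300,205,375,275); print(proj(cam(d),s[2]))
cv2.imwrite(f"pics/scene6.png",cv2.resize(d["image"][b[1]:b[3],b[0]:b[2],::-1],None,fx=9,fy=8,interpolation=cv2.INTER_CUBIC))
d=bot.get_image("top"); b=(310,225,370,285); 
cv2.imwrite(f"pics/top6.png",cv2.resize(d["image"][b[1]:b[3],b[0]:b[2],::-1],None,fx=8,fy=8,interpolation=cv2.INTER_CUBIC))
E
```

```text
time: 9.57
eef_pos: [0.5472, -0.2476, 0.1019]
tool_rot: [-0.001, 0.854, 0.52, -0.0]
ft_force: [0.4, -0.0, -1.0]
width: 0.0435
[-0.0002  0.0027  0.0019] [-0.058  0.691  0.578  1.789 -0.501  0.814  0.29 ] [[ 0.46   0.888 -0.001]
 [ 0.888 -0.46   0.001]
 [ 0.001 -0.002 -1.   ]]
[334.92824138 237.117035  ]
```

View pics/scene6.png

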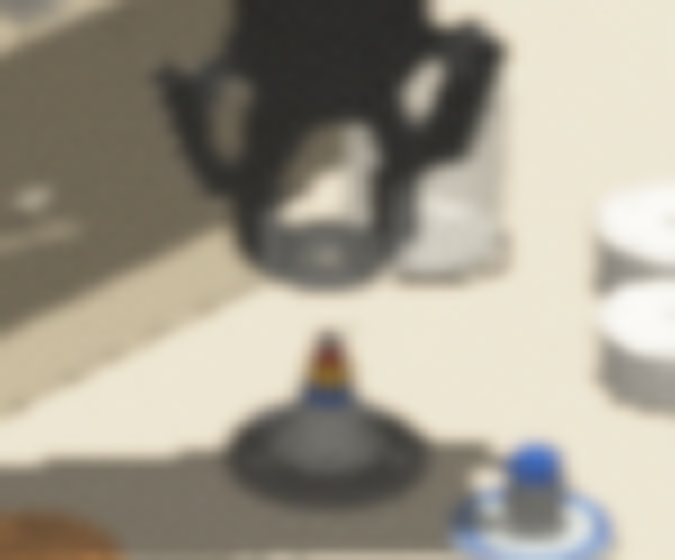

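View pics/top6.png

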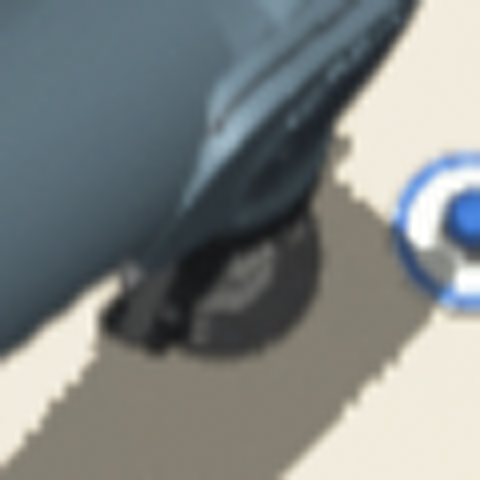

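```bash
python3 -m jog '[[[0,0.003,0.01,0,0,0],[0,0.003,0.02,0,0,0],[0,0.003,0.027,0,0,0],[0,0.003,0.027,0,0,0],[0,0.003,0.027,0,0,0]]]'; python3 - <<'E'
from st import *; import cv2; from h import *
s=st();print(go([.5495,-.249,.055]),s[1].round(3))
d=bot.get_image("scene"); b=(300,205,375,275)
cv2.imwrite(f"pics/scene7.png",cv2.resize(d["image"][b[1]:b[3],b[0]:b[2],::-1],None,fx=8,fy=8,interpolation=cv2.INTER_CUBIC))
E
```

```text
time: 10.3
eef_pos: [0.5503, -0.2493, 0.0765]
tool_rot: [0.0, 0.854, 0.52, 0.0]
ft_force: [0.4, 0.6, 0.0]
width: 0.0433
[-0.0001 -0.0009  0.0215] [[ 0.459  0.888  0.   ]
 [ 0.888 -0.459 -0.   ]
 [-0.     0.    -1.   ]]
```

View pics/scene7.png

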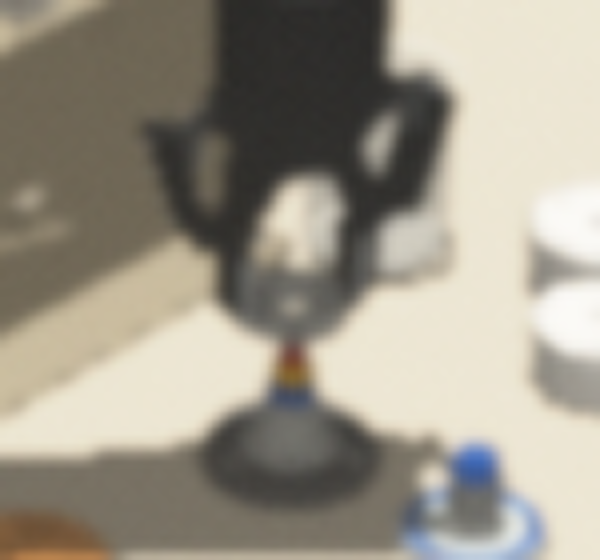

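```bash
python3 -m jog '[[[0,-0.001,0.003,0,0,0],[0,-0.001,0.006,0,0,0],[0,-0.001,0.009,0,0,0],[0,-0.001,0.012,0,0,0],[0,-0.001,0.015,0,0,0],[0,-0.001,0.018,0,0,0],[0,-0.001,0.018,0,0,0]]]'; python3 -c "
from st import *
s=st();print(go([.5495,-.249,.05]),s[0]['ft_force'],s[0]['moment'])"
```

```text
time: 11.22
eef_pos: [0.5491, -0.2487, 0.058]
tool_rot: [-0.0, 0.854, 0.52, -0.0]
ft_force: [-0.1, -0.4, -1.5]
width: 0.0437
[-0.0001  0.0005  0.008 ] [-0.14857278 -0.42946061 -1.53379738] [ 0.02010535  0.05130112 -0.00587259]
```

No contact yet. Continue slowly.

```bash
python3 -m jog '[[[0,0,0.002,0,0,0],[0,0,0.004,0,0,0],[0,0,0.006,0,0,0],[0,0,0.008,0,0,0],[0,0,0.008,0,0,0]]]'; python3 -c "
from st import *
s=st();print(go([.5495,-.249,.045]),s[0]['ft_force'],s[0]['moment'])"
```

```text
time: 11.85
eef_pos: [0.5492, -0.2487, 0.0501]
tool_rot: [-0.0, 0.854, 0.52, -0.0]
ft_force: [-0.5, 0.2, -1.3]
width: 0.0432
[-0.0001  0.0005  0.0051] [-0.45398464  0.16876599 -1.31804598] [0.02765687 0.00745075 0.00761395]
```

```bash
python3 -m jog '[[[0,0,0.0015,0,0,0],[0,0,0.003,0,0,0],[0,0,0.0045,0,0,0],[0,0,0.006,0,0,0],[0,0,0.006,0,0,0]]]'; python3 -c "
from st import *
s=st();print(go([.5495,-.249,.040]),s[0]['ft_force'],s[0]['moment'])"
```

```text
time: 12.48
eef_pos: [0.55, -0.2485, 0.0443]
tool_rot: [0.0, 0.854, 0.52, 0.0]
ft_force: [2.7, 1.4, -1.0]
width: 0.0432
[-0.0007 -0.0002  0.0043] [ 2.65628357  1.3546789  -1.04180074] [ 0.21027018 -0.58739516 -0.01197183]
```

```bash
python3 -m jog '[[[0.001,0.0008,0,0,0,0],[0.001,0.0008,0,0,0,0],[0.001,0.0008,0.001,0,0,0],[0.001,0.0008,0.002,0,0,0],[0.001,0.0008,0.002,0,0,0]]]'; python3 -c "
from st import *
s=st();print(s[0]['ft_force'],s[0]['moment'])"
```

```text
time: 13.1
eef_pos: [0.5505, -0.2482, 0.0422]
tool_rot: [0.0, 0.854, 0.52, 0.0]
ft_force: [1.1, 0.2, -0.8]
width: 0.0436
[ 1.11153433  0.17124817 -0.84807688] [ 0.15626732 -0.22764351 -0.03578262]
```

```bash
python3 -m jog '[[[0.0004,0.0007,0,0,0,0],[0.0004,0.0007,0.001,0,0,0],[0.0004,0.0007,0.002,0,0,0],[0.0004,0.0007,0.002,0,0,0]]]'; python3 -c "
from st import *
s=st();print(s[0]['ft_force'],s[0]['moment'],s[2])"
```

```text
time: 13.6
eef_pos: [0.5512, -0.2481, 0.0402]
tool_rot: [-0.0, 0.854, 0.52, -0.0]
ft_force: [-0.3, -0.4, -1.1]
width: 0.0437
[-0.31444325 -0.4366628  -1.06949407] [ 0.11167475 -0.05768293 -0.04297423] [ 0.55117122 -0.24808038  0.04015174]
```

```bash
python3 -m jog '[[[0.0005,0,0,0,0,0],[0.0005,0,0.001,0,0,0],[0.0005,0,0.002,0,0,0],[0.0005,0,0.002,0,0,0]]]'; python3 -c "
from st import *
s=st();print(s[0]['ft_force'],s[0]['moment'],s[2])"
```

```text
time: 14.1
eef_pos: [0.5515, -0.2479, 0.0383]
tool_rot: [0.0, 0.854, 0.52, -0.0]
ft_force: [-1.0, -0.0, -1.6]
width: 0.0436
[-0.99345415 -0.04387664 -1.61986337] [-0.03598435  0.04682276 -0.01311084] [ 0.5514763  -0.24785655  0.03831242]
```

```bash
python3 -m jog '[[[0,0,0.0007,0,0,0],[0,0,0.0014,0,0,0],[0,0,0.0014,0,0,0]]]'; python3 -c "
from st import *
s=st();print(s[0]['ft_force'],s[0]['moment'],s[2])"
```

```text
time: 14.48
eef_pos: [0.5515, -0.2479, 0.0375]
tool_rot: [-0.0, 0.854, 0.52, 0.0]
ft_force: [-3.0, 1.3, 6.8]
width: 0.0439
[-2.96066636  1.30210638  6.78526058] [0.28231809 0.49283879 0.06350158] [ 0.55147051 -0.24785334  0.03746807]
```

```bash
python3 -m jog '[[[0,-0.0004,-0.0005,0,0,0],[0,-0.0004,-0.0005,0,0,0],[0,-0.0004,0,0,0,0],[0,-0.0004,0,0,0,0]]]'; python3 -c "
from st import *
s=st();print(s[0]['ft_force'],s[0]['moment'],s[2])"
```

```text
time: 14.98
eef_pos: [0.5515, -0.2478, 0.0375]
tool_rot: [0.0, 0.854, 0.52, 0.0]
ft_force: [-1.9, -0.2, 6.6]
width: 0.0431
[-1.8529084  -0.15663856  6.64147509] [ 0.02706665  0.36411062 -0.04656803] [ 0.55147116 -0.24782713  0.03750169]
```

```bash
python3 -m jog '[[[-0.0001,-0.0004,0,0,0,0],[-0.0001,-0.0004,0.0002,0,0,0],[-0.0001,-0.0004,0.0002,0,0,0],[-0.0001,-0.0004,0.0002,0,0,0]]]'; python3 -c "
from st import *
s=st();print(s[0]['ft_force'],s[0]['moment'],s[2],s[1].round(4))"
```

```text
time: 15.48
eef_pos: [0.5514, -0.2478, 0.0375]
tool_rot: [0.001, 0.854, 0.52, 0.001]
ft_force: [-0.6, -0.4, 6.8]
width: 0.0434
[-0.57892982 -0.41636855  6.80157305] [ 0.12430739  0.21670871 -0.02504797] [ 0.55144858 -0.24780341  0.03747403] [[ 4.591e-01  8.884e-01  1.400e-03]
 [ 8.884e-01 -4.591e-01 -4.000e-04]
 [ 3.000e-04  1.500e-03 -1.000e+00]]
```

```bash
python3 -m jog '[[[0,0,0.0003,0,0,0],[0,0,0.0003,0,0,0],[0,0,0.0003,0,0,0],[0,0,0.0003,0,0,0]]]'; python3 -c "
from st import *
for i in range(3):
  s=st();print(s[0]['ft_force'],s[2]); bot.get_image('top')"
```

```text
time: 15.98
eef_pos: [0.5515, -0.2478, 0.0374]
tool_rot: [0.001, 0.854, 0.52, 0.001]
ft_force: [-1.4, 0.6, 9.0]
width: 0.0433
[-1.406566    0.62853268  9.03976342] [ 0.55146069 -0.24783264  0.03737946]
[-1.32284282  0.96052329  9.2293679 ] [ 0.55145737 -0.24786509  0.03740677]
[-1.62796829  0.41237073  9.85089343] [ 0.55145572 -0.24785452  0.03739835]
```

```bash
python3 -m jog '[[[0,0,0,0,0,0],[0,0,0,0,0,0],[0,0,0,0,0,0],[0,0,0,0,0,0],[0,0,0,0,0,0],[0,0,0,0,0,0]]]'; python3 - <<'E'
from st import *; import cv2; from h import *
d=bot.get_image("scene"); b=(310,225,365,275)
cv2.imwrite(f"pics/scene8.png",cv2.resize(d["image"][b[1]:b[3],b[0]:b[2],::-1],None,fx=12,fy=12,interpolation=cv2.INTER_CUBIC))
c=cam(d)
for z in(.068,.0625,.0535,.0445,.0355): print(z,((proj(c,[.5515,-.248,z])+[.8,1.3]+.5-[310,225])*12).round())
E
```

```text
time: 16.88
eef_pos: [0.5515, -0.2479, 0.0374]
tool_rot: [0.001, 0.854, 0.52, 0.001]
ft_force: [-1.1, 0.4, 9.3]
width: 0.0434
0.068 [323. 262.]
0.0625 [323. 278.]
0.0535 [322. 304.]
0.0445 [321. 330.]
0.0355 [320. 356.]
```

View pics/scene8.png

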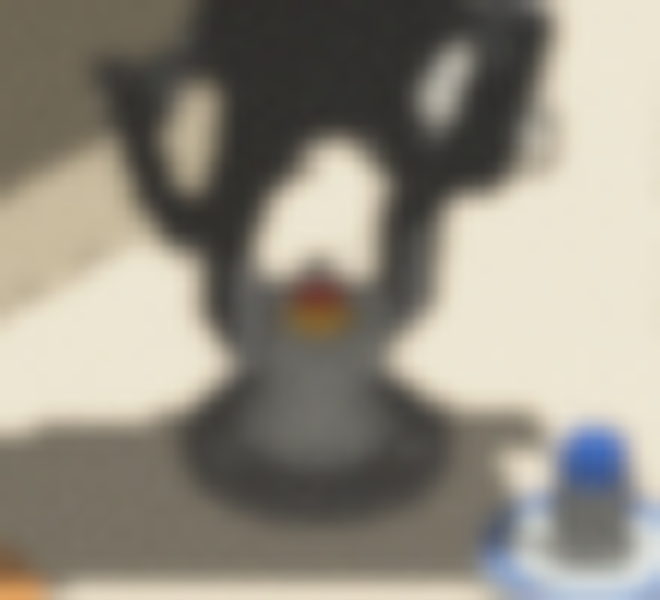

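```bash
python3 -m jog '[[[0,0,-0.002,0,0,0],[0,0,-0.006,0,0,0],[0,0,-0.02,0,0,0],[0,0,-0.04,0,0,0],[0,0,-0.07,0,0,0],[0,0,-0.07,0,0,0]]]'; python3 - <<'E'
from st import *; import cv2; from h import *
s=st();print(go([.3812,-.376,.105]),s[1].round(4),s[0]["qpos"].round(3))
d=bot.get_image("top");c=cam(d)
f=lambda h,s,v:(h>18)&(h<32)&(s>70)
u,v,k=blob(d["image"],(368,298,394,326),f); print("rim",u,v,onplane(c,u,v,.008))
u,v,k=blob(d["image"],(376,305,387,316),f); print("tip",u,v,k,onplane(c,u,v,.044))
d=bot.get_image("scene"); b=(310,210,365,260)
cv2.imwrite(f"pics/scene9.png",cv2.resize(d["image"][b[1]:b[3],b[0]:b[2],::-1],None,fx=12,fy=12,interpolation=cv2.INTER_CUBIC))
E
```

```text
time: 17.68
eef_pos: [0.5524, -0.2484, 0.1096]
tool_rot: [0.002, 0.854, 0.52, 0.002]
ft_force: [0.4, -0.3, -1.3]
width: 0.0432
[-0.192  -0.0935  0.004 ] [[ 4.592e-01  8.883e-01  4.700e-03]
 [ 8.883e-01 -4.592e-01 -1.700e-03]
 [ 7.000e-04  4.900e-03 -1.000e+00]] [-0.065  0.685  0.587  1.778 -0.497  0.825  0.285]
rim 380.61768633735545 311.1325650452489 [ 0.38014429 -0.37640883  0.008     ]
tip 381.1519784172662 310.44754196642685 6.222092888016341 [ 0.37931364 -0.37549059  0.044     ]
```

View pics/scene9.png

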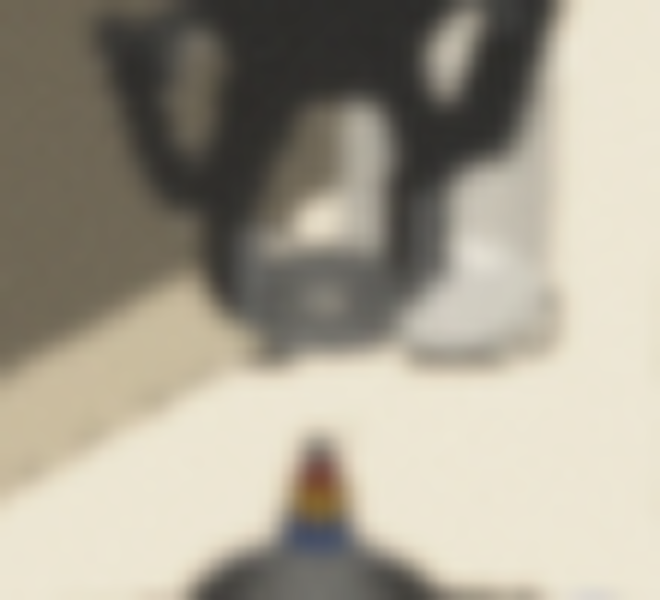

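```bash
python3 -m jog '[[[-0.03,-0.015,0,0,0,0],[-0.08,-0.04,0,0,0,0],[-0.13,-0.065,0,0,0,0],[-0.175,-0.085,0,0,0,0],[-0.191,-0.093,0,0,0,0],[-0.191,-0.093,0.02,0,0,0],[-0.191,-0.093,0.04,0,0,0],[-0.191,-0.093,0.04,0,0,0],[-0.191,-0.093,0.04,0,0,0]]]'; python3 - <<'E'
from st import *; import cv2; from h import *
s=st();print(go([.381,-.3755,.055]),s[1].round(4),s[0]["qpos"].round(3),s[0]["ft_force"])
d=bot.get_image("scene"); b=(300,260,360,310);print(proj(cam(d),s[2]),proj(cam(d),[.381,-.3755,.046]))
cv2.imwrite(f"pics/scene10.png",cv2.resize(d["image"][b[1]:b[3],b[0]:b[2],::-1],None,fx=12,fy=12,interpolation=cv2.INTER_CUBIC))
d=bot.get_image("top"); b=(355,285,405,335); 
cv2.imwrite(f"pics/top10.png",cv2.resize(d["image"][b[1]:b[3],b[0]:b[2],::-1],None,fx=10,fy=10,interpolation=cv2.INTER_CUBIC))
E
```

```text
time: 18.9
eef_pos: [0.3809, -0.3742, 0.0664]
tool_rot: [-0.0, 0.854, 0.52, -0.0]
ft_force: [-0.1, -0.4, -0.7]
width: 0.0434
[-0.0011  0.0007  0.0114] [[ 4.584e-01  8.888e-01 -1.000e-04]
 [ 8.888e-01 -4.584e-01  1.000e-04]
 [ 0.000e+00 -1.000e-04 -1.000e+00]] [ 0.288  0.652  0.533  1.976 -0.531  0.655  0.687] [-0.10526384 -0.39152747 -0.74734913]
[330.1514523  281.44619556] [330.37031306 286.86210948]
```

View pics/scene10.png

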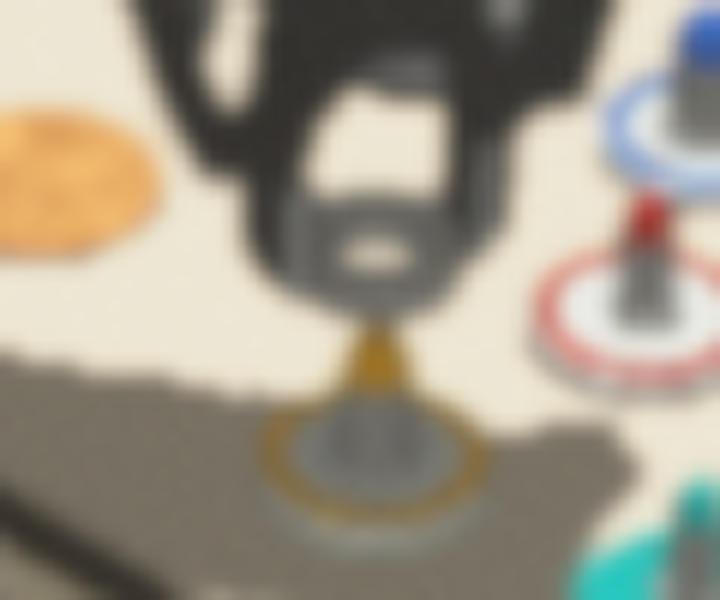

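View pics/top10.png

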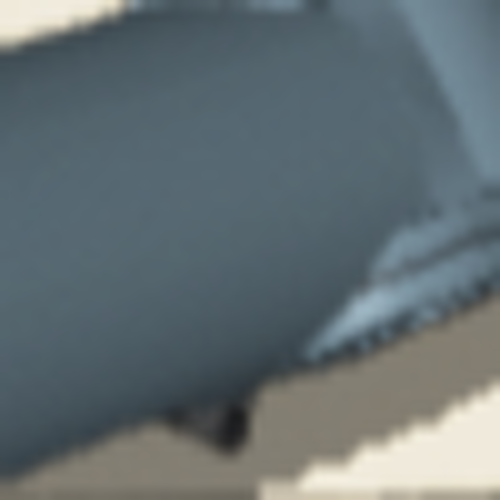

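```bash
python3 -m jog '[[[-0.0005,0,0.006,0,0,0],[-0.0005,0,0.012,0,0,0],[-0.0005,0,0.017,0,0,0],[-0.0005,0,0.021,0,0,0],[-0.0005,0,0.023,0,0,0],[-0.0005,0,0.023,0,0,0]]]'; python3 -c "
from st import *
s=st();print(s[0]['ft_force'],s[0]['moment'],s[2])"
```

```text
time: 19.75
eef_pos: [0.3802, -0.3749, 0.0433]
tool_rot: [-0.0, 0.854, 0.52, -0.0]
ft_force: [-0.4, -0.3, -0.2]
width: 0.0432
[-0.42030476 -0.27331309 -0.20854569] [-8.05311198e-06 -2.34977678e-02 -2.21360910e-02] [ 0.3801631  -0.37488143  0.04330301]
```

```bash
python3 -m jog '[[[0,0,0.0015,0,0,0],[0,0,0.003,0,0,0],[0,0,0.0045,0,0,0],[0,0,0.0045,0,0,0]]]'; python3 -c "
from st import *
s=st();print(s[0]['ft_force'],s[0]['moment'],s[2])"
```

```text
time: 20.25
eef_pos: [0.3802, -0.3748, 0.0388]
tool_rot: [-0.0, 0.854, 0.52, -0.0]
ft_force: [0.1, 0.3, -1.2]
width: 0.0435
[ 0.11104499  0.32341316 -1.22114868] [-0.01334459  0.00912354  0.00296168] [ 0.38017323 -0.37481193  0.03880663]
```

```bash
python3 -m jog '[[[0,0,0.0015,0,0,0],[0,0,0.003,0,0,0],[0,0,0.0045,0,0,0],[0,0,0.006,0,0,0],[0,0,0.006,0,0,0]]]'; python3 -c "
from st import *
s=st();print(s[0]['ft_force'],s[0]['moment'],s[2])"
```

```text
time: 20.88
eef_pos: [0.3801, -0.3748, 0.0328]
tool_rot: [-0.0, 0.854, 0.52, -0.0]
ft_force: [0.2, -0.6, -1.6]
width: 0.0437
[ 0.15820489 -0.57349356 -1.63030131] [-0.02520682 -0.0182055   0.0148465 ] [ 0.38014388 -0.37482817  0.03276654]
```

```bash
python3 -m jog '[[[0,0,0.003,0,0,0],[0,0,0.006,0,0,0],[0,0,0.009,0,0,0],[0,0,0.012,0,0,0],[0,0,0.015,0,0,0],[0,0,0.016,0,0,0],[0,0,0.016,0,0,0]]]'; python3 -c "
from st import *
s=st();print(s[0]['ft_force'],s[0]['moment'],s[2])"
```

```text
time: 21.75
eef_pos: [0.3802, -0.3749, 0.0168]
tool_rot: [-0.0, 0.854, 0.52, -0.0]
ft_force: [-0.7, 1.1, -0.6]
width: 0.0432
[-0.71613109  1.11622221 -0.59628774] [ 0.03021857 -0.03028136  0.05721406] [ 0.38019517 -0.37487769  0.01683459]
```

```bash
python3 -m jog '[[[0,0,0.0008,0,0,0],[0,0,0.0015,0,0,0],[0,0,0.002,0,0,0],[0,0,0.002,0,0,0]]]'; python3 -c "
from st import *
s=st();print(s[0]['ft_force'],s[0]['moment'],s[2])"
```

```text
time: 22.25
eef_pos: [0.3802, -0.3749, 0.0149]
tool_rot: [-0.0, 0.854, 0.52, 0.0]
ft_force: [0.6, 0.3, -1.6]
width: 0.0435
[ 0.59105372  0.34726748 -1.61760716] [-0.01238068  0.0094117  -0.00099044] [ 0.38022029 -0.37486307  0.01487586]
```

```bash
python3 -m jog '[[[0,0,0.0004,0,0,0],[0,0,0.0008,0,0,0],[0,0,0.0008,0,0,0]]]'; python3 -c "
from st import *
s=st();print(s[0]['ft_force'],s[0]['moment'],s[2])"
```

```text
time: 22.62
eef_pos: [0.3803, -0.3749, 0.0145]
tool_rot: [0.0, 0.854, 0.52, 0.0]
ft_force: [-0.7, 1.6, 4.7]
width: 0.0434
[-0.71665668  1.58986473  4.65898181] [ 0.30813586  0.21440656 -0.00701564] [ 0.38028024 -0.37493603  0.01446792]
```

```bash
python3 -m jog '[[[0,0,0,0,0,0],[0,0,0,0,0,0],[0,0,0,0,0,0],[0,0,0,0,0,0]]]' 0.066; python3 -m jog '[[[0,0,-0.01,0,0,0],[0,0,-0.03,0,0,0],[0,0,-0.07,0,0,0],[0,0,-0.12,0,0,0],[0,0,-0.18,0,0,0],[0,0,-0.18,0,0,0]]]'; python3 - <<'E'
from st import *; import cv2; from h import *
s=st();print(s[0]["qpos"].round(3))
d=bot.get_image("scene"); b=(300,260,360,310)
cv2.imwrite(f"pics/scene11.png",cv2.resize(d["image"][b[1]:b[3],b[0]:b[2],::-1],None,fx=12,fy=12,interpolation=cv2.INTER_CUBIC))
cv2.imwrite("pics/scene11f.png",d["image"][...,::-1])
E
```

```text
time: 23.12
eef_pos: [0.3802, -0.3749, 0.0141]
tool_rot: [-0.0, 0.854, 0.52, -0.0]
ft_force: [-0.3, 1.3, 0.9]
width: 0.0658
time: 23.88
eef_pos: [0.3821, -0.3773, 0.1996]
tool_rot: [0.004, 0.854, 0.52, 0.002]
ft_force: [-0.1, -0.5, 0.5]
width: 0.0663
[ 0.159  0.451  0.698  1.907 -0.367  0.904  0.559]
```

View pics/scene11.png

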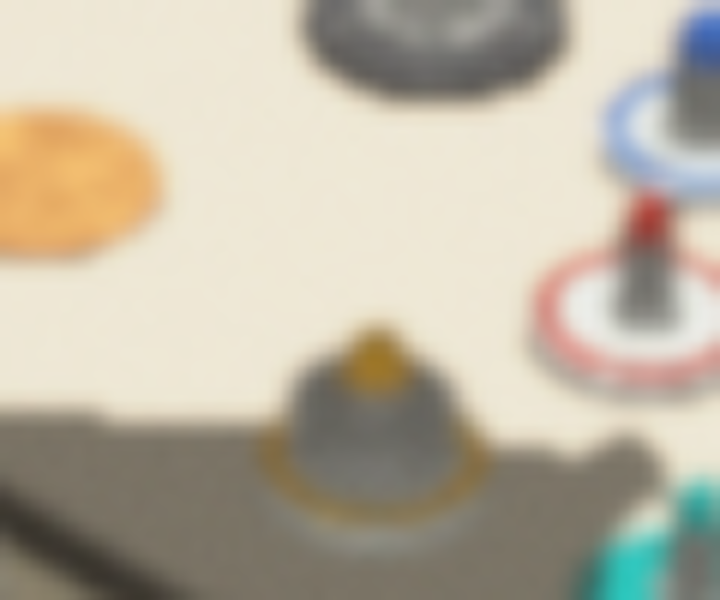

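View pics/scene11f.png

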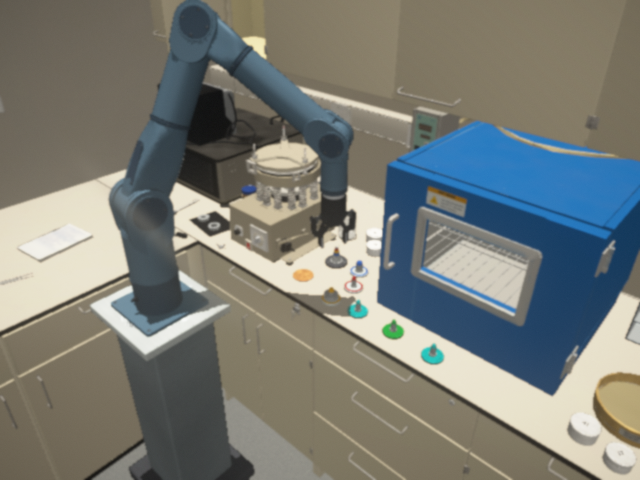

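```bash
python3 -m jog '[[[0,0,0,0,0,0],[0,0,0,0,0,0],[0,0,0,0,0,0]]]'; python3 -c "
from workcell import bot
print(bot.finish_job())"
```

```text
time: 24.3
eef_pos: [0.3797, -0.3746, 0.1933]
tool_rot: [-0.001, 0.854, 0.52, -0.0]
ft_force: [0.6, 0.2, 0.2]
width: 0.0657
the job is handed in; nothing more can be done
None
```

The ring from the cork pad gauged yellow (23 mm bore) and now sits on the yellow stand. I handed the job in at about 24.3 s.

- **Grip:** I pinched the ring once, turned the gripper a quarter turn and pinched again, so it was centred in the jaws both ways.
- **Gauging:** On the first way down it touched off-centre at about 44 mm. I shifted it about 2 mm using the force readings, and it then stopped with its underside at about 37 mm. I pressed with about 10 N for roughly a second; the highest vertical reading I saw was 9.9 N. The camera showed all of the red band and part of the yellow above the ring, and no blue. That puts its top face near 49 mm, the middle of the yellow band.
- **Placing:** It slid down the yellow post without touching until contact at the shoulder, with the underside at about 14 mm.
- **Last checks:** After I let go and raised the arm, the scene picture showed the ring round the post and looking level, with the yellow tip through it. The gripper was clear and read close to zero force. I did not touch the two rings on the mat or anything else.
- **Disagreements:** The two cameras disagreed by about 1 pixel, and the mandrel was about 2 mm from where the top camera placed it. I had no top view of the ring on the stand because the arm was in the way.

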